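# Count along the jam rack and push the jar into the third gap

## Robot

A 6-joint arm with a two-finger parallel gripper is mounted at the origin on a cart in front of the work surface, level with it; the furniture and walls round the work are solid. World frame = base frame: x ahead of the robot, y to its left, z up, the work surface at z = 0. Lengths are in m, angles in degrees, forces in N, time in s.
With the tool pointing down it reaches from about 0.375 to 0.9 m from the base axis. Payload 3.1 kg.
Tool frame: the origin (TCP) lies at the very end of the fingers, on their centre line; the grasp point (between the pads) lies 19 mm behind it; z points along the fingers, y is the direction in which the jaws open and shut (so a half turn about z gives the same grasp; the last joint's range is limited). The gripper opens to 87 mm and grips with 3 to 60 N. Pads are 19 mm wide; open, the fingers measure 117 mm over their backs; the gripper's body (75 mm by 190 mm) begins 51 mm behind the grasp point.
Start: joints at [-79.956, 30.224, 82.088, -0, 67.689, -10.227], TCP at [0.217, -0.586, 0.223] pointing down, gripper open.
Joint ranges: [-176.69, 176.69], [-43.24, 126.21], [12.49, 139.97], [-82, 262], [0, 151.66], [-163.58, 163.58]. Speed limits (degrees/s): [159.86, 159.86, 180, 180, 180, 180].

## Interface

Orientations are given as a 3x3 rotation matrix whose columns are the frame's x, y, z axes.
In Python, from rig import bot gives the robot as it stands. The module is installed in compiled form; this text tells all that it offers.
- The arm moves only by the tool play_rows, never from a script. Its argument "targets" is a list of rows, each a list of 7 numbers: the closure, from 0 (fully open) to 1 (shut), then the shift along the world's x, y, z in m, then the turn, a rotation vector about the world's x, y, z in rad. A call has 1 to 12 rows; each row shifts and turns the commanded pose from where the row before left it; what a row does not reach is not made up. A row lasts 1/8 s, in which the tool goes at most 62.5 mm and 10.7 degrees, less where a joint would pass 70% of its speed; a pose out of reach is approached as far as the arm can. A call with a gripper value outside its range is refused whole. The fingers move at their own pace and stop on an object; the grip force is fixed at half the most. Time passes only in rows, so rows that do not move let the fingers close. It gives the time, the measured TCP pose, the force and the opening at its end, in the units of the state.
- bot.read_state(): the state, without advancing time (a new reading comes with each control period).
- bot.capture(name): name is "scene" or "side" or "wrist"; returns the picture (384x512x3 uint8, blue, green, red); there is no depth.
- bot.get_calibration(name): a dict with "fx", "fy", "cx", "cy" (pixels), "R" (3x3) and "t" (3): a world point X has camera coordinates R X + t. Camera axes: x right, y down, z forward; pixel columns grow to the right and rows downward; lengths in m; the calibration is good to about 2 mm. A picture is of the moment at which its call begins: read the wrist's pose just before it. get_calibration takes no time and is no camera call; for the wrist camera it gives the pose at the moment of the call.
- bot.hand_in(): hands the job in, once; it reports no verdict.
The state is a dict: "time_s": time; "joint_positions": joint angles; "qvel": joint speeds; "tau": joint torques, N m; "position": TCP position; "tcp_rot": TCP orientation; "force": force on the tool from outside, world axes, zero at the start; "moment": the same for the moment, N m; "opening": opening from 0.0 (shut) to 1.0 (fully open).
Only numpy, scipy, OpenCV 4.12 (cv2) and the standard library are available. Lean on these libraries where they do the work, as an engineer would, in place of code of your own. Each camera call takes 0.05 s, during which the arm holds its last target. There are 200 camera calls.

## Task

Starting from the red end of the jam rack, count off the gaps with a fingertip on top of the steel front rail: touch the rail piece in front of the first gap, then the one at the second, then the third (slide along or tap, as you like). Then push the green-lidded jam jar, upright and without picking it up, into that third gap until it is fully home against the back wall. Leave the other jars and tubs where they stand.

Things in the scene. Friction and masses are not known exactly. Their poses are not given: they have to be found in the camera images.
- rack: fixed wooden rack for mini jam jars; deck 129 x 236 mm, 8 mm thick. Origin on the worktop near the middle of the deck; x points from the front (robot side) to the back, y along the rack to the left, z up. Along the front edge (x = -0.064 to -0.046) runs a rail of four steel pieces; four gaps lie at the back; between them is open flat deck, on which the green-lidded jar stands.
- gaps (a point): middle of the row of gap mouths, on the deck (rack x = 0.020, y = 0, z = 0.008), axes as the rack's. The four gaps open to the front, are 50 mm wide and have their centres at y = +0.084, +0.028, -0.028, -0.084 m. Dividers are 6 mm thick, round in front, 22 mm high above the deck.
- back_wall (a point): middle of the foot of the back wall's inner face (rack x = 0.060, y = 0, z = 0.008), axes as the rack's; the wall is 30 mm high above the deck. Gaps are 40 mm deep: a jar fully home has its centre 20 mm in front of this face and its rear level with the mouth.
- rail_a: flat steel rail piece, 18 x 52 mm, top 10 mm above the worktop, on the front edge of the rack in front of the leftmost gap (rack y = +0.084). Origin at the middle of the piece in plan, at worktop height.
- rail_b: flat steel rail piece, 18 x 52 mm, top 10 mm above the worktop, on the front edge of the rack in front of the second gap from the left (rack y = +0.028). Origin at the middle of the piece in plan, at worktop height.
- rail_c: flat steel rail piece, 18 x 52 mm, top 10 mm above the worktop, on the front edge of the rack in front of the third gap from the left (rack y = -0.028). Origin at the middle of the piece in plan, at worktop height.
- rail_d: flat steel rail piece, 18 x 52 mm, top 10 mm above the worktop, on the front edge of the rack in front of the rightmost gap (rack y = -0.084). Origin at the middle of the piece in plan, at worktop height.
- red_end: red strip, 129 x 14 mm and 11 mm high, fixed along one end of the rack (left or right, 125 mm from its middle): gaps are counted from this end. Origin at the centre of its underside.
- grey_end: grey strip of the same size along the other end of the rack. Origin at the centre of its underside.
- jam_jar: mini jam jar with a green lid, 40 mm diameter, 42 mm tall, about 80 g, standing loose and upright on the open deck (8 mm above the worktop) between the rail and the gaps; it slides when pushed low. Origin at the centre of its underside, z along its axis.
- side_jar_0: mini jam jar with a white lid, 40 mm diameter, 42 mm tall, about 80 g, standing loose in the leftmost or the rightmost gap; leave it there. Origin at the centre of its underside.
- side_jar_1: mini jam jar with a yellow lid, 40 mm diameter, 42 mm tall, about 80 g, standing loose in the gap at the other end; leave it there. Origin at the centre of its underside.
- tub_0: blue and white spread tub, 72 mm wide, 71 mm tall, loose bystander to the right of the rack. Origin at the centre of its underside.
- tub_1: green and white spread tub, 72 mm wide, 71 mm tall, loose bystander. Origin at the centre of its underside.
- honey: honey jar, 60 mm wide, 99 mm tall, loose bystander. Origin at the centre of its underside.
Things that resemble listed ones, but are neither listed nor needed, are in the scene too. Leave any blue or brown look-alike of the jam_jar alone.

How it is judged:
By the outcome, as a careful person would: the job done as asked, in the order asked, and still so for the second after the job is handed in, with the robot touching nothing.
It also fails if it takes over 58 s, if anything falls off the work surface, if the arm or the gripper's body presses on something with over 40 N, if the wrist force passes 120 N, or if a joint passes its speed limit or range.

## Working session

There is one attempt and no reset: what is moved stays moved. The work goes in short steps, Python scripts to look and compute and a tool call to move; the robot and the scene stay as the last step left them, time stands still between calls to the robot, and variables do not carry over. Pictures are saved under pics/ and viewed, about 8 in all and at most 12, crops included, and the job is handed in when it is done.

Besides the shell and the picture viewer there is one more tool, called after "Emit:" in YAML: its name, and indented under it one key for each argument. play_rows: Moves the arm, as the interface text tells. Its arguments: {"type":"object","properties":{"targets":{"type":"array","items":{"type":"array","items":{"type":"number"}}}},"required":["targets"]}

```bash
mkdir -p pics
cat > h.py <<'E'
import numpy as np, cv2
from rig import bot
def ray(cal,u,v):
    R=np.array(cal["R"]);t=np.array(cal["t"])
    d=R.T@np.array([(u-cal["cx"])/cal["fx"],(v-cal["cy"])/cal["fy"],1.]);return -R.T@t,d
def onz(cal,u,v,z):
    o,d=ray(cal,u,v);return o+d*(z-o[2])/d[2]
def proj(cal,X):
    p=np.array(cal["R"])@np.array(X)+np.array(cal["t"]);return [cal["fx"]*p[0]/p[2]+cal["cx"],cal["fy"]*p[1]/p[2]+cal["cy"]]
E
python3 - <<'E'
from h import *
for n in ("scene","side"):
    im=bot.capture(n);cv2.imwrite(f"pics/{n}0.png",im);np.save(f"{n}0.npy",im)
    c=bot.get_calibration(n);print(n,-np.array(c["R"]).T@c["t"],np.round(c["R"][2],2))
a,b=cv2.imread("pics/scene0.png"),cv2.imread("pics/side0.png")
s=bot.read_state();print(s["time_s"],s["tcp_rot"],s["force"])
E
```

```text
scene [0.03218508 0.67091191 0.61369681] [ 0.48 -0.73 -0.5 ]
side [ 0.38710191 -0.89742234  0.69410648] [ 0.18  0.74 -0.65]
0.1 [[ 9.38050808e-01  3.46497534e-01 -3.73610728e-04]
 [ 3.46497589e-01 -9.38048872e-01  1.93255237e-03]
 [ 3.19159508e-04 -1.94228753e-03 -9.99998063e-01]] [-0.22029257  0.22587174 -0.23243036]
```

View pics/scene0.png

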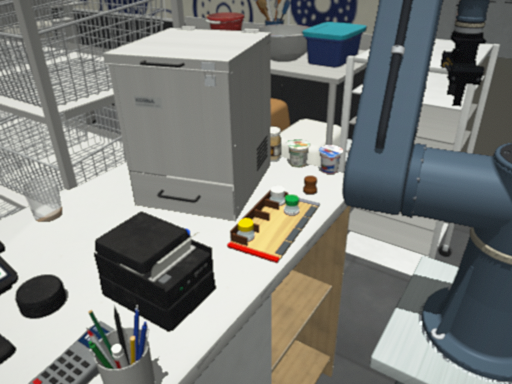

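View pics/side0.png

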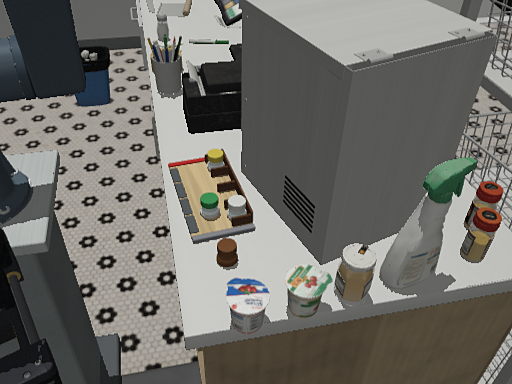

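Scene view: the red strip is at (255,250), yellow jar (246,228), green (292,203), white (278,194), brown look-alike (311,184). Side view: red strip (187,162), yellow (215,157), green (209,200), white (236,203), brown (227,250), tubs (246,300) and (308,288), honey (356,270). The target is the green lid, not the brown look-alike or the green tub. Next I'll measure and crop.

Run:
```python
from h import *
for n,(x0,y0,x1,y1) in {"side":(150,135,270,275),"scene":(215,165,335,270)}.items():
    im=np.load(n+"0.npy");c=bot.get_calibration(n);hsv=cv2.cvtColor(im,cv2.COLOR_BGR2HSV)
    roi=np.zeros(im.shape[:2],np.uint8);roi[y0:y1,x0:x1]=1
    for k,lo,hi,z in (("green",(50,120,40),(80,255,255),.05),("yellow",(22,170,100),(32,255,255),.05),("red",(0,200,120),(5,255,255),.011),("red2",(175,200,120),(180,255,255),.011),("brown",(3,80,20),(12,255,140),.042)):
        m=cv2.inRange(hsv,lo,hi)*roi
        nn,l,st,ce=cv2.connectedComponentsWithStats(m)
        if nn<2: continue
        i=1+st[1:,4].argmax();r=cv2.minAreaRect(np.argwhere(l==i)[:,::-1].astype(np.float32))
        print(n,k,st[i],ce[i].round(1),onz(c,*ce[i],z).round(4),np.round(cv2.boxPoints(r),1).tolist())
    s=im[y0:y1,x0:x1];cv2.imwrite(f"pics/{n}_c.png",cv2.resize(s,None,fx=5 if n=="scene" else 4.2,fy=5 if n=="scene" else 4.2,interpolation=cv2.INTER_CUBIC))
```

```text
side green [201 193  17  16 228] [208.9 200.4] [ 0.4747 -0.1576  0.05  ] [[201.0, 193.0], [217.0, 193.0], [217.0, 208.0], [201.0, 208.0]]
side yellow [213 160   2   1   2] [213.5 160. ] [ 0.5054 -0.0241  0.05  ] [[214.0, 160.0], [214.0, 160.0], [213.0, 160.0], [213.0, 160.0]]
side red [191 160   7   2   7] [194.  160.3] [0.4676 0.0365 0.011 ] [[191.0, 160.0], [191.1999969482422, 159.1999969482422], [197.10000610351562, 160.39999389648438], [197.0, 161.1999969482422]]
side red2 [198 161   1   1   1] [198. 161.] [0.4764 0.0319 0.011 ] [[198.0, 161.0], [198.0, 161.0], [198.0, 161.0], [198.0, 161.0]]
side brown [211 153  35  45 396] [226.8 177.4] [ 0.525  -0.0811  0.042 ] [[204.60000610351562, 162.39999389648438], [224.0, 153.0], [245.3000030517578, 196.89999389648438], [225.89999389648438, 206.3000030517578]]
scene green [285 195  14  11 126] [291.2 199.7] [ 0.4729 -0.1385  0.05  ] [[285.0, 195.0], [298.0, 195.0], [298.0, 205.0], [285.0, 205.0]]
scene yellow [238 217  16  15 177] [245.5 224.3] [0.5088 0.0094 0.05  ] [[238.0, 217.0], [253.0, 217.0], [253.0, 231.0], [238.0, 231.0]]
scene red [228 243  51  19 239] [253.2 251.9] [0.4664 0.0428 0.011 ] [[227.60000610351562, 246.1999969482422], [229.0, 241.6999969482422], [278.5, 257.3999938964844], [277.1000061035156, 261.8999938964844]]
scene brown [245 192  34  28 252] [261.9 207.5] [ 0.5225 -0.0808  0.042 ] [[245.0, 216.0], [269.0, 192.0], [281.5, 204.5], [257.5, 228.5]]
```

View pics/side_c.png

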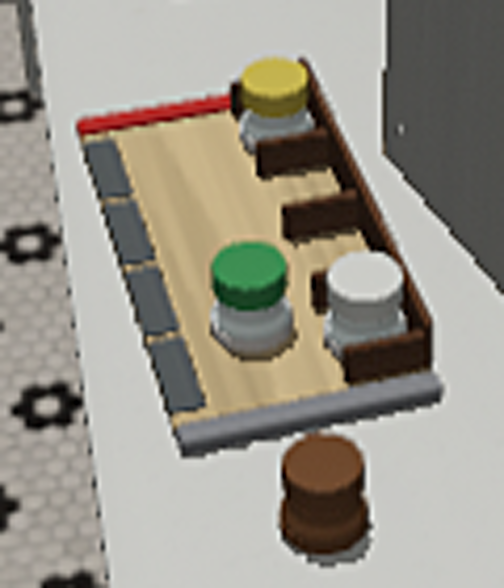

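View pics/scene_c.png

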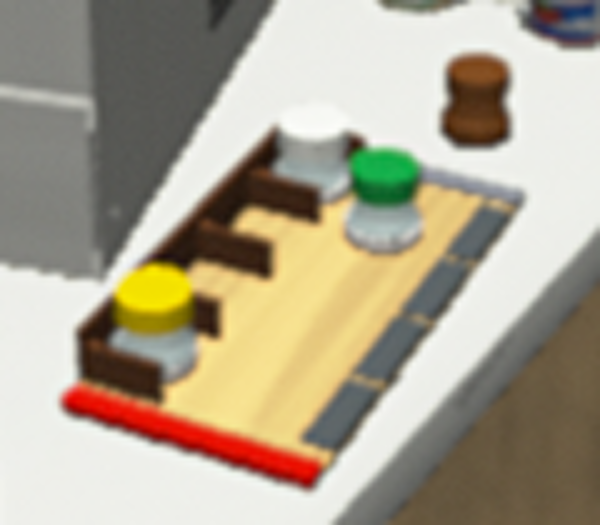

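The close crops confirm the choice: green jar on the open deck, red end on the left (+y), so the third gap is the one at rail_c and it's empty. The white jar is in the rightmost gap and the yellow one in the leftmost. The brown look-alike stands off the rack. Now the rack pose.

```bash
cat > fit.py <<'E'
from h import *
from scipy.optimize import least_squares
S={"side":(150,135,4.2),"scene":(215,165,5.)}
cal={n:bot.get_calibration(n) for n in S}
px=lambda n,p:((p[0]+.5)/S[n][2]-.5+S[n][0],(p[1]+.5)/S[n][2]-.5+S[n][1])
ys=[.084,.028,-.028,-.084]
obs=[("side",p,(-.055,y,.010)) for p,y in zip([(109,168),(132,231),(152,302),(177,376)],ys)]
obs+=[("scene",p,(-.055,y,.010)) for p,y in zip([(342,412),(397,346),(440,288),(480,232)],ys)]
obs+=[("side",(80,122),(-.0645,.125,.011)),("side",(183,434),(-.0645,-.125,.011)),("side",(440,381),(.0645,-.125,.011)),
("scene",(317,468),(-.0645,.125,.011)),("scene",(68,396),(.0645,.125,.011)),("scene",(521,192),(-.0645,-.125,.011))]
def pts(sel,p):
    return [(onz(cal[n],*px(n,q),X[2])[:2],X) for n,q,X in obs if n in sel]
def fit(sel):
    P=pts(sel,0)
    f=lambda p:np.concatenate([np.array([p[0]+np.cos(p[2])*X[0]-np.sin(p[2])*X[1],p[1]+np.sin(p[2])*X[0]+np.cos(p[2])*X[1]])-w for w,X in P])
    r=least_squares(f,[.48,-.07,0]);print(sel,r.x[:2].round(4),np.degrees(r.x[2]).round(2));print((r.fun.reshape(-1,2)*1000).round(1).tolist());return r.x
for s in (["side"],["scene"],["side","scene"]):p=fit(s)
# jars: lid-top centres in crop pixels (z=.050) and triangulation
c,s=np.cos(p[2]),np.sin(p[2]);R=np.array([[c,-s],[s,c]])
for nm,d in {"green":{"side":(250,268),"scene":(385,163)},"white":{"side":(366,276),"scene":(315,121)},"yellow":{"side":(275,81),"scene":(155,285)}}.items():
    for n,q in d.items():
        w=onz(cal[n],*px(n,q),.05)[:2];print(nm,n,w.round(4),"rack",(R.T@(w-p[:2])).round(4))
for nm,q in(("gap3 mouth",(.02,-.028)),("home",(.04,-.028))):print(nm,p[:2]+R@q)
for y in ys:print("rail",p[:2]+R@(-.055,y))
E
python3 fit.py
```

```text
['side'] [ 0.4832 -0.0871] 5.18
[[1.0, 0.0], [-0.2, -0.2], [1.2, 1.4], [0.7, 1.3], [-0.6, -3.2], [-2.8, -0.1], [0.7, 0.8]]
['scene'] [ 0.4824 -0.0853] 6.28
[[-1.2, 0.6], [1.4, 2.1], [2.1, -0.3], [1.8, -0.8], [-3.8, -0.6], [1.7, -2.5], [-1.9, 1.7]]
['side', 'scene'] [ 0.4826 -0.0862] 5.75
[[-0.3, 0.3], [-1.0, 0.1], [1.0, 1.8], [1.1, 1.7], [-0.3, 0.2], [1.8, 1.7], [1.9, -0.8], [1.1, -1.3], [-2.3, -3.0], [-2.0, 0.3], [1.3, 2.4], [-2.6, -0.8], [3.1, -3.9], [-2.9, 1.2]]
green side [ 0.4761 -0.1516] rack [-0.0131 -0.0644]
green scene [ 0.478  -0.1497] rack [-0.0109 -0.0627]
white side [ 0.5295 -0.1683] rack [ 0.0384 -0.0863]
white scene [ 0.5296 -0.1675] rack [ 0.0386 -0.0856]
yellow side [ 0.5126 -0.0018] rack [0.0383 0.0809]
yellow scene [5.148e-01 3.000e-04] rack [0.0407 0.0829]
gap3 mouth [ 0.50534943 -0.11206784]
home [ 0.52524866 -0.11006274]
rail [ 0.41949873 -0.00815125]
rail [ 0.42511301 -0.06386911]
rail [ 0.43072729 -0.11958697]
rail [ 0.43634157 -0.17530483]
```

Emit:
play_rows:
  targets:
    - [1, 0.017, 0.048, -0.005, 0, 0, -0.021]
    - [1, 0.017, 0.048, -0.005, 0, 0, -0.021]
    - [1, 0.017, 0.048, -0.005, 0, 0, -0.021]
    - [1, 0.017, 0.048, -0.005, 0, 0, -0.021]
    - [1, 0.017, 0.048, -0.005, 0, 0, -0.021]
    - [1, 0.017, 0.048, -0.005, 0, 0, -0.021]
    - [1, 0.017, 0.048, -0.005, 0, 0, -0.021]
    - [1, 0.017, 0.048, -0.005, 0, 0, -0.021]
    - [1, 0.017, 0.048, -0.005, 0, 0, -0.021]
    - [1, 0.017, 0.048, -0.005, 0, 0, -0.021]
    - [1, 0.017, 0.048, -0.005, 0, 0, -0.021]
    - [1, 0.0165, 0.05, -0.005, 0, 0, -0.023]

```text
time_s: 1.6
position: [0.4206, -0.0068, 0.1623]
tcp_rot: [[0.995, 0.099, 0.0], [0.099, -0.995, -0.0], [0.0, 0.0, -1.0]]
force: [1.2, 0.8, 0.2]
opening: 0.006
```

Run:
```python
from h import *
c=bot.get_calibration("wrist");im=bot.capture("wrist");np.save("w1.npy",im)
p=np.array([.4826,-.0862]);a=np.radians(5.75);R=np.array([[np.cos(a),-np.sin(a)],[np.sin(a),np.cos(a)]])
big=cv2.resize(im,None,fx=1.5,fy=1.5)
for X in [(-.055,y,.01) for y in (.084,.028,-.028,-.084)]+[(.02,-.028,.008),(.06,-.028,.008),(-.012,-.0635,.05),(-.0645,.118,.011),(-.064,.110,.01),(-.046,.058,.01)]:
    u=proj(c,[*(p+R@X[:2]),X[2]]);print(np.round(u));cv2.drawMarker(big,(int(u[0]*1.5),int(u[1]*1.5)),(255,0,255),0,12,1)
cv2.imwrite("pics/w1.png",big);print(bot.read_state()["joint_positions"])
```

```text
[258. 182.]
[305. 182.]
[351. 182.]
[398. 182.]
[357. 117.]
[361.  79.]
[404. 150.]
[229. 190.]
[236. 190.]
[280. 175.]
[-15.63973827  20.71412654 114.0206256    0.26831639  45.30174502
  68.3265564 ]
```

View pics/w1.png

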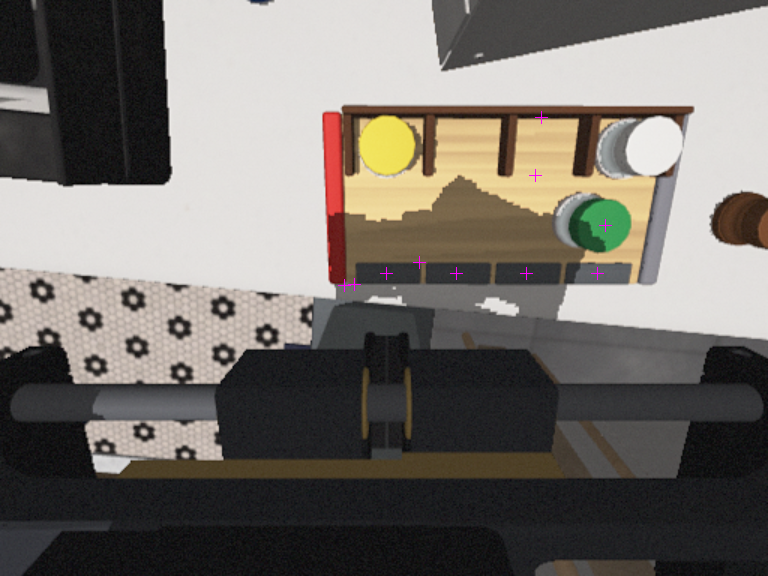

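The wrist view confirms the pose: markers sit on the rail pieces (258..398,182), the jar lid (404,150) and gap 3 (357,117) within a millimetre or so. Next, descend onto rail_a.

Emit:
play_rows:
  targets:
    - [1, -0.001, -0.001, -0.045, 0, 0, 0]
    - [1, 0, 0, -0.045, 0, 0, 0]
    - [1, 0, 0, -0.04, 0, 0, 0]
    - [1, 0, 0, -0.014, 0, 0, 0]
    - [1, 0, 0, -0.003, 0, 0, 0]
    - [1, 0, 0, -0.003, 0, 0, 0]
    - [1, 0, 0, -0.002, 0, 0, 0]
    - [1, 0, 0, 0, 0, 0, 0]

```text
time_s: 2.65
position: [0.4194, -0.0094, 0.011]
tcp_rot: [[0.995, 0.1, 0.001], [0.1, -0.995, -0.0], [0.001, 0.0, -1.0]]
force: [-0.9, -0.3, 0.2]
opening: 0.004
```

Emit:
play_rows:
  targets:
    - [1, 0, 0, -0.001, 0, 0, 0]
    - [1, 0, 0, -0.0005, 0, 0, 0]
    - [1, 0, 0, 0, 0, 0, 0]

```text
time_s: 3.02
position: [0.4194, -0.0094, 0.0103]
tcp_rot: [[0.995, 0.1, 0.002], [0.1, -0.995, -0.001], [0.002, 0.001, -1.0]]
force: [0.2, -0.2, 13.1]
opening: 0.007
```

Contact at 13 N. Now tap rail_b.

Emit:
play_rows:
  targets:
    - [1, 0, 0, 0.015, 0, 0, 0]
    - [1, 0.0028, -0.0272, 0, 0, 0, 0]
    - [1, 0.0028, -0.0272, 0, 0, 0, 0]
    - [1, 0, 0, 0, 0, 0, 0]
    - [1, 0, 0, -0.01, 0, 0, 0]
    - [1, 0, 0, -0.003, 0, 0, 0]
    - [1, 0, 0, -0.002, 0, 0, 0]
    - [1, 0, 0, 0, 0, 0, 0]

```text
time_s: 4.03
position: [0.4237, -0.0625, 0.0103]
tcp_rot: [[0.995, 0.101, -0.001], [0.101, -0.995, 0.0], [-0.001, -0.0, -1.0]]
force: [-2.0, -0.5, 19.4]
opening: 0.005
```

Emit:
play_rows:
  targets:
    - [1, 0, 0, 0.015, 0, 0, 0]
    - [1, 0.0033, -0.0285, 0, 0, 0, 0]
    - [1, 0.0033, -0.0285, 0, 0, 0, 0]
    - [1, 0, 0, 0, 0, 0, 0]
    - [1, 0, 0, -0.01, 0, 0, 0]
    - [1, 0, 0, -0.003, 0, 0, 0]
    - [1, 0, 0, -0.002, 0, 0, 0]
    - [1, 0, 0, 0, 0, 0, 0]

```text
time_s: 5.03
position: [0.43, -0.119, 0.0103]
tcp_rot: [[0.995, 0.101, -0.002], [0.101, -0.995, 0.001], [-0.001, -0.001, -1.0]]
force: [-2.4, 0.4, 20.2]
opening: 0.005
```

Emit:
play_rows:
  targets:
    - [1, 0, 0, 0.035, 0, 0, 0]
    - [1, 0, 0, 0.035, 0, 0, 0]
    - [1, 0.018, -0.027, 0, 0, 0, 0]
    - [1, 0.017, -0.027, 0, 0, 0, 0]
    - [1, 0.017, -0.027, 0, 0, 0, 0]
    - [1, 0, 0, 0, 0, 0, 0]
    - [1, 0, 0, 0, 0, 0, 0]

```text
time_s: 5.9
position: [0.4817, -0.1998, 0.0783]
tcp_rot: [[0.995, 0.1, -0.003], [0.1, -0.995, 0.002], [-0.003, -0.003, -1.0]]
force: [-0.1, -0.1, 0.2]
opening: 0.007
```

Emit:
play_rows:
  targets:
    - [1, 0, 0, -0.03, 0, 0, 0]
    - [1, 0, 0, -0.025, 0, 0, 0]
    - [1, 0, 0, -0.007, 0, 0, 0]
    - [1, 0, 0, 0, 0, 0, 0]
    - [1, -0.0006, 0.006, 0, 0, 0, 0]
    - [1, -0.0005, 0.005, 0, 0, 0, 0]
    - [1, -0.0004, 0.004, 0, 0, 0, 0]
    - [1, -0.0004, 0.004, 0, 0, 0, 0]
    - [1, -0.0004, 0.004, 0, 0, 0, 0]
    - [1, -0.0004, 0.004, 0, 0, 0, 0]
    - [1, -0.0004, 0.004, 0, 0, 0, 0]
    - [1, 0, 0, 0, 0, 0, 0]

```text
time_s: 7.4
position: [0.4802, -0.1705, 0.0171]
tcp_rot: [[0.995, 0.1, 0.0], [0.1, -0.995, -0.0], [0.0, 0.0, -1.0]]
force: [1.3, -1.8, 0.9]
opening: 0.007
```

```bash
cat > look.py <<'E'
from h import *;import sys
t=sys.argv[1];p=np.array([.4826,-.0862]);a=np.radians(5.75);R=np.array([[np.cos(a),-np.sin(a)],[np.sin(a),np.cos(a)]])
s=bot.read_state();print("tcp rack",(R.T@(s["position"][:2]-p)).round(4),s["position"][2],"t",s["time_s"])
rays=[];out=[]
for n,(x0,y0,x1,y1) in {"side":(150,135,270,275),"scene":(215,165,335,270)}.items():
    im=bot.capture(n);c=bot.get_calibration(n);hsv=cv2.cvtColor(im,cv2.COLOR_BGR2HSV);m=cv2.inRange(hsv,(50,120,40),(80,255,255));m[:y0]=0;m[y1:]=0;m[:,:x0]=0;m[:,x1:]=0
    mm=cv2.moments(m,True)
    if mm["m00"]>20:
        u=(mm["m10"]/mm["m00"],mm["m01"]/mm["m00"]);o,d=ray(c,*u);rays.append((o,d/np.linalg.norm(d)));w=onz(c,*u,.0455);print(n,mm["m00"],"rack",(R.T@(w[:2]-p)).round(4))
    out.append(cv2.resize(im[y0:y1,x0:x1],(400,int(400*(y1-y0)/(x1-x0))),interpolation=cv2.INTER_CUBIC))
h=max(o.shape[0] for o in out);cv2.imwrite(f"pics/{t}.png",np.hstack([cv2.copyMakeBorder(o,0,h-o.shape[0],0,0,0) for o in out]))
if len(rays)==2:
    A=sum(np.eye(3)-np.outer(d,d) for o,d in rays);b=sum((np.eye(3)-np.outer(d,d))@o for o,d in rays);X=np.linalg.solve(A,b);print("tri rack",(R.T@(X[:2]-p)).round(4),X[2].round(4))
E
python3 look.py l1
```

```text
tcp rack [-0.0108 -0.0836] 0.017101208477691483 t 7.4
scene 106.0 rack [-0.015  -0.0463]
```

View pics/l1.png

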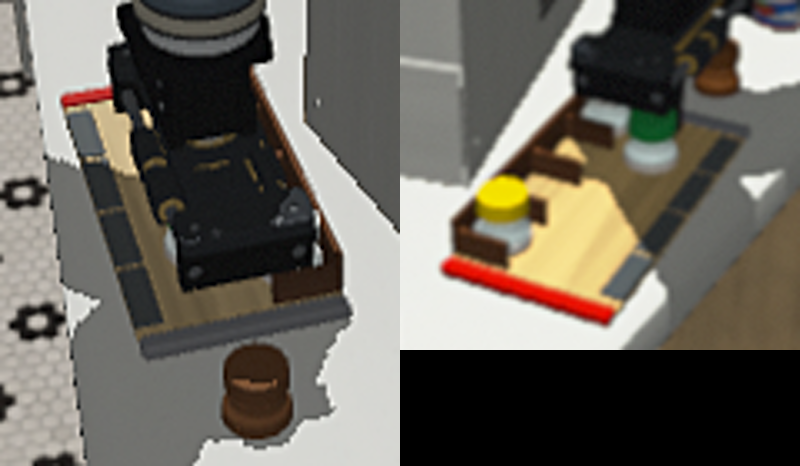

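The jar stands upright and is sliding (lid at about (655,125) in the right half of the view). I'll continue.

Emit:
play_rows:
  targets:
    - [1, -0.0004, 0.004, 0, 0, 0, 0]
    - [1, -0.0004, 0.004, 0, 0, 0, 0]
    - [1, -0.0004, 0.004, 0, 0, 0, 0]
    - [1, -0.0004, 0.004, 0, 0, 0, 0]
    - [1, -0.0003, 0.003, 0, 0, 0, 0]
    - [1, 0, 0, 0, 0, 0, 0]
    - [1, 0.0005, -0.005, 0, 0, 0, 0]
    - [1, 0.0015, -0.015, 0, 0, 0, 0]
    - [1, 0, 0, 0.03, 0, 0, 0]
    - [1, 0, 0, 0.04, 0, 0, 0]
    - [1, 0, 0, 0.05, 0, 0, 0]
    - [1, 0, 0, 0.01, 0, 0, 0]

```text
time_s: 9.0
position: [0.4821, -0.1737, 0.1501]
tcp_rot: [[0.995, 0.099, 0.006], [0.099, -0.995, -0.004], [0.005, 0.004, -1.0]]
force: [-0.3, -0.5, -0.6]
opening: 0.005
```

Emit:
play_rows:
  targets:
    - [1, -0.04, -0.005, 0, 0, 0, 0]
    - [1, -0.03, 0.015, 0, 0, 0, 0]
    - [1, -0.01, 0.02, 0, 0, 0, 0]
    - [1, 0, 0.015, 0, 0, 0, 0]
    - [1, 0, 0, 0, 0, 0, 0]

```text
time_s: 9.62
position: [0.4005, -0.1262, 0.1467]
tcp_rot: [[0.995, 0.101, -0.0], [0.101, -0.995, 0.0], [-0.0, -0.0, -1.0]]
force: [0.1, -0.6, 0.2]
opening: 0.001
```

```bash
python3 look.py l2
python3 - <<'E'
from h import *
c=bot.get_calibration("wrist");im=bot.capture("wrist");cv2.imwrite("pics/w2.png",im)
p=np.array([.4826,-.0862]);a=np.radians(5.75);R=np.array([[np.cos(a),-np.sin(a)],[np.sin(a),np.cos(a)]])
m=cv2.inRange(cv2.cvtColor(im,cv2.COLOR_BGR2HSV),(50,120,30),(80,255,255));n,l,st,ce=cv2.connectedComponentsWithStats(m);i=1+st[1:,4].argmax()
print(st[i],ce[i],"rack",R.T@(onz(c,*ce[i],.048)[:2]-p))
E
```

```text
tcp rack [-0.0857 -0.0316] 0.1467365090966727 t 9.625
side 211.0 rack [-0.014  -0.0377]
scene 130.0 rack [-0.0123 -0.0309]
tri rack [-0.0121 -0.034 ] 0.043
[ 240  100   39   39 1175] [258.78042553 119.02553191] rack [-0.01204594 -0.03489926]
```

View pics/w2.png

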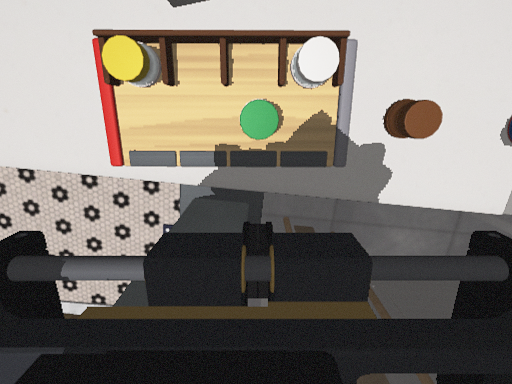

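The jar is upright at rack (-0.012, -0.034). It sits about 5 mm right of the gap-3 centre (lid at (259,119), dividers at columns 226 and 283). I'll nudge it once more.

Emit:
play_rows:
  targets:
    - [1, 0.027, -0.016, 0, 0, 0, 0]
    - [1, 0.027, -0.015, 0, 0, 0, 0]
    - [1, 0.0247, -0.0148, 0, 0, 0, 0]
    - [1, 0, 0, 0, 0, 0, 0]
    - [1, 0, 0, -0.045, 0, 0, 0]
    - [1, 0, 0, -0.045, 0, 0, 0]
    - [1, 0, 0, -0.04, 0, 0, 0]
    - [1, 0, 0, 0, 0, 0, 0]
    - [1, 0, 0, 0, 0, 0, 0]

```text
time_s: 10.9
position: [0.4789, -0.1725, 0.018]
tcp_rot: [[0.995, 0.1, 0.0], [0.1, -0.995, -0.0], [0.0, 0.0, -1.0]]
force: [1.0, 0.2, 1.5]
opening: 0.001
```

Emit:
play_rows:
  targets:
    - [1, -0.001, 0.01, 0, 0, 0, 0]
    - [1, -0.0004, 0.004, 0, 0, 0, 0]
    - [1, -0.0004, 0.004, 0, 0, 0, 0]
    - [1, -0.0004, 0.004, 0, 0, 0, 0]
    - [1, -0.0004, 0.0045, 0, 0, 0, 0]
    - [1, 0, 0, 0, 0, 0, 0]
    - [1, 0.0005, -0.005, 0, 0, 0, 0]
    - [1, 0.0015, -0.015, 0, 0, 0, 0]
    - [1, 0, 0, 0.03, 0, 0, 0]
    - [1, 0, 0, 0.04, 0, 0, 0]
    - [1, 0, 0, 0.05, 0, 0, 0]
    - [1, 0, 0, 0.01, 0, 0, 0]

```text
time_s: 12.4
position: [0.4802, -0.168, 0.15]
tcp_rot: [[0.995, 0.099, 0.006], [0.099, -0.995, -0.004], [0.005, 0.004, -1.0]]
force: [-0.6, -0.2, 0.0]
opening: 0.006
```

Emit:
play_rows:
  targets:
    - [0.86, -0.04, -0.005, 0, 0, 0, 0]
    - [0.86, -0.03, 0.015, 0, 0, 0, 0]
    - [0.86, -0.01, 0.02, 0, 0, 0, 0]
    - [0.86, 0, 0.015, 0, 0, 0, 0]
    - [0.86, 0, 0, 0, 0, 0, 0]

```text
time_s: 13.02
position: [0.3986, -0.1205, 0.1467]
tcp_rot: [[0.995, 0.101, -0.0], [0.101, -0.995, 0.0], [-0.0, -0.0, -1.0]]
force: [0.7, -0.8, 0.0]
opening: 0.14
```

```bash
python3 look.py l3
cat > w.py <<'E'
from h import *;import sys
c=bot.get_calibration("wrist");im=bot.capture("wrist");cv2.imwrite(f"pics/{sys.argv[1]}.png",im)
p=np.array([.4826,-.0862]);a=np.radians(5.75);R=np.array([[np.cos(a),-np.sin(a)],[np.sin(a),np.cos(a)]])
hsv=cv2.cvtColor(im,cv2.COLOR_BGR2HSV)
for k,lo,hi in(("green",(50,120,30),(80,255,255)),("yellow",(22,170,100),(32,255,255))):
    n,l,st,ce=cv2.connectedComponentsWithStats(cv2.inRange(hsv,lo,hi));i=1+st[1:,4].argmax();print(k,ce[i].round(1),"rack",(R.T@(onz(c,*ce[i],.049)[:2]-p)).round(4))
rack=lambda u,v,z:R.T@(onz(c,u,v,z)[:2]-p)
row=int(proj(c,[*(p+R@(.042,0)),.03])[1])
# dark divider columns on the row x=.042, top z=.030
cols=[u for u in range(100,400) if im[row,u].max()<100 and im[row,u,2]>im[row,u,0]+10]
g=np.split(cols,np.where(np.diff(cols)>2)[0]+1);print("dividers",[(len(q),rack(q.mean(),row,.03)[1].round(4)) for q in g if len(q)])
E
python3 w.py w3
```

```text
tcp rack [-0.087  -0.0258] 0.1467368702554233 t 13.025
side 214.0 rack [-0.0139 -0.0324]
scene 136.0 rack [-0.0119 -0.0253]
tri rack [-0.0119 -0.0285] 0.0429
green [259.4 117.4] rack [-0.0119 -0.0296]
yellow [131.9  49.9] rack [0.0444 0.0809]
dividers [(1, np.float64(0.1128)), (6, np.float64(0.0703)), (14, np.float64(0.0526)), (2, np.float64(0.0002)), (4, np.float64(-0.0045)), (7, np.float64(-0.056)), (4, np.float64(-0.1131))]
```

The jar is at rack (-0.012, -0.029), in line with gap 3. Next, get behind it with the fingers slightly apart.

Emit:
play_rows:
  targets:
    - [0.86, 0.018, 0, 0, 0, 0, 0]
    - [0.86, 0.017, 0.0005, 0, 0, 0, 0]
    - [0.86, 0, 0, -0.045, 0, 0, 0]
    - [0.86, 0, 0, -0.045, 0, 0, 0]
    - [0.86, 0, 0, -0.038, 0, 0, 0]
    - [0.86, 0, 0, -0.002, 0, 0, 0]
    - [0.86, 0, 0, 0, 0, 0, 0]
    - [0.86, 0, 0, 0, 0, 0, 0]

```text
time_s: 14.18
position: [0.4345, -0.1211, 0.0184]
tcp_rot: [[0.995, 0.1, 0.003], [0.1, -0.995, -0.002], [0.003, 0.002, -1.0]]
force: [-1.2, -0.2, 0.4]
opening: 0.142
```

Emit:
play_rows:
  targets:
    - [0.86, 0.005, 0.0018, 0, 0, 0, 0]
    - [0.86, 0.005, 0.0008, 0, 0, 0, 0]
    - [0.86, 0.005, 0.0005, 0, 0, 0, 0]
    - [0.86, 0.005, 0.0005, 0, 0, 0, 0]
    - [0.86, 0.005, 0.0005, 0, 0, 0, 0]
    - [0.86, 0.005, 0.0005, 0, 0, 0, 0]
    - [0.86, 0.005, 0.0005, 0, 0, 0, 0]
    - [0.86, 0, 0, 0, 0, 0, 0]

```text
time_s: 15.18
position: [0.4692, -0.1155, 0.017]
tcp_rot: [[0.995, 0.1, 0.001], [0.1, -0.995, -0.0], [0.001, 0.001, -1.0]]
force: [0.6, -0.1, 0.5]
opening: 0.144
```

```bash
python3 look.py l4; python3 w.py w4
```

```text
tcp rack [-0.0163 -0.0278] 0.01701594244324993 t 15.175
green [257.4 209.1] rack [ 0.0143 -0.0284]
yellow [ 21.2 161.9] rack [0.0387 0.0859]
dividers [(27, np.float64(0.0495)), (15, np.float64(-0.0025)), (15, np.float64(-0.0555))]
```

View pics/l4.png

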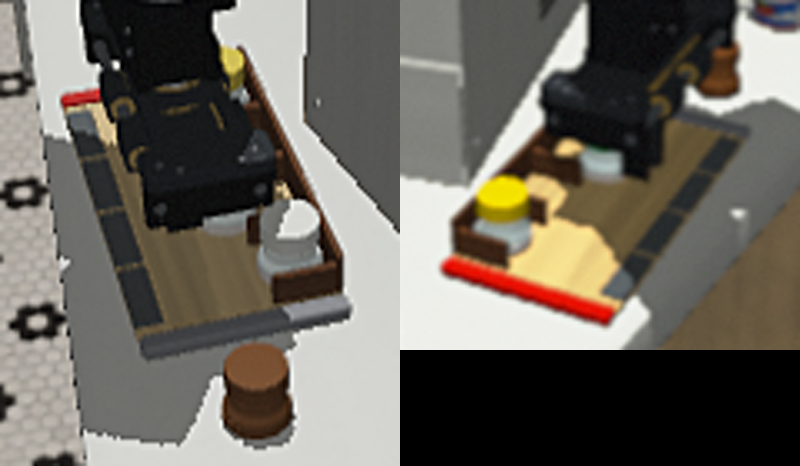

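The jar is upright and on track at rack (0.014, -0.028). About 26 mm remains.

Emit:
play_rows:
  targets:
    - [0.86, 0.004, 0.0004, 0, 0, 0, 0]
    - [0.86, 0.004, 0.0004, 0, 0, 0, 0]
    - [0.86, 0.004, 0.0004, 0, 0, 0, 0]
    - [0.86, 0.004, 0.0004, 0, 0, 0, 0]
    - [0.86, 0.004, 0.0004, 0, 0, 0, 0]
    - [0.86, 0.003, 0.0003, 0, 0, 0, 0]
    - [0.86, 0, 0, 0, 0, 0, 0]

```text
time_s: 16.2
position: [0.4918, -0.1131, 0.0171]
tcp_rot: [[0.995, 0.1, 0.001], [0.1, -0.995, -0.0], [0.001, 0.0, -1.0]]
force: [-0.7, 0.2, -0.3]
opening: 0.141
```

Emit:
play_rows:
  targets:
    - [0.86, 0.001, 0.0001, 0, 0, 0, 0]
    - [0.86, 0.001, 0.0001, 0, 0, 0, 0]
    - [0.86, 0, 0, 0, 0, 0, 0]

```text
time_s: 16.58
position: [0.4933, -0.1128, 0.017]
tcp_rot: [[0.995, 0.1, -0.0], [0.1, -0.995, 0.0], [-0.0, -0.0, -1.0]]
force: [-0.3, -0.6, 0.2]
opening: 0.142
```

Emit:
play_rows:
  targets:
    - [0.86, 0.001, 0.0001, 0, 0, 0, 0]
    - [0.86, 0.001, 0.0001, 0, 0, 0, 0]
    - [0.86, 0, 0, 0, 0, 0, 0]

```text
time_s: 16.95
position: [0.4955, -0.1127, 0.017]
tcp_rot: [[0.995, 0.1, 0.0], [0.1, -0.995, -0.0], [0.0, 0.0, -1.0]]
force: [-0.1, 0.3, -1.1]
opening: 0.139
```

Emit:
play_rows:
  targets:
    - [0.86, 0.001, 0.0001, 0, 0, 0, 0]
    - [0.86, 0, 0, 0, 0, 0, 0]

```text
time_s: 17.2
position: [0.4965, -0.1126, 0.017]
tcp_rot: [[0.995, 0.1, 0.0], [0.1, -0.995, -0.0], [0.0, 0.0, -1.0]]
force: [0.6, 0.1, -0.0]
opening: 0.14
```

```bash
python3 look.py l5; python3 w.py w5
```

```text
tcp rack [ 0.0112 -0.0276] 0.01704650152214146 t 17.2
green [257.3 210.4] rack [ 0.0416 -0.0283]
yellow [ 33.3 212.6] rack [0.0405 0.0864]
dividers [(4, np.float64(0.0553)), (19, np.float64(0.0475)), (15, np.float64(-0.0023)), (15, np.float64(-0.0556))]
```

Emit:
play_rows:
  targets:
    - [0.86, 0.001, 0.0001, 0, 0, 0, 0]
    - [0.86, 0, 0, 0, 0, 0, 0]

```text
time_s: 17.6
position: [0.4971, -0.1124, 0.017]
tcp_rot: [[0.995, 0.1, -0.001], [0.1, -0.995, 0.0], [-0.001, -0.0, -1.0]]
force: [-0.4, 0.3, 0.3]
opening: 0.14
```

Emit:
play_rows:
  targets:
    - [0.86, 0.0007, 0.0001, 0, 0, 0, 0]
    - [0.86, 0, 0, 0, 0, 0, 0]

```text
time_s: 17.85
position: [0.4973, -0.1122, 0.017]
tcp_rot: [[0.995, 0.1, -0.002], [0.1, -0.995, 0.0], [-0.002, -0.001, -1.0]]
force: [-2.3, -1.0, 0.7]
opening: 0.138
```

Emit:
play_rows:
  targets:
    - [0.86, 0.0007, 0.0001, 0, 0, 0, 0]
    - [0.86, 0, 0, 0, 0, 0, 0]
    - [0.86, 0, 0, 0, 0, 0, 0]

```text
time_s: 18.23
position: [0.4974, -0.112, 0.0169]
tcp_rot: [[0.995, 0.1, -0.003], [0.1, -0.995, 0.001], [-0.003, -0.001, -1.0]]
force: [-5.0, -1.7, 2.1]
opening: 0.139
```

Emit:
play_rows:
  targets:
    - [0.86, 0.001, 0.0001, 0, 0, 0, 0]
    - [0.86, 0, 0, 0, 0, 0, 0]
    - [0.86, 0, 0, 0, 0, 0, 0]

```text
time_s: 18.6
position: [0.4975, -0.1118, 0.0169]
tcp_rot: [[0.995, 0.1, -0.005], [0.1, -0.995, 0.001], [-0.004, -0.002, -1.0]]
force: [-6.6, -2.1, 3.5]
opening: 0.142
```

Emit:
play_rows:
  targets:
    - [0.86, -0.006, -0.0006, 0, 0, 0, 0]
    - [0.86, -0.02, -0.002, 0, 0, 0, 0]
    - [0.86, -0.025, -0.0025, 0, 0, 0, 0]
    - [0.86, 0, 0, 0.04, 0, 0, 0]
    - [0.86, 0, 0, 0.045, 0, 0, 0]
    - [0.86, 0, 0, 0.045, 0, 0, 0]
    - [0.86, -0.035, 0, 0, 0, 0, 0]
    - [0.86, 0, 0, 0, 0, 0, 0]

```text
time_s: 19.6
position: [0.4125, -0.1166, 0.1478]
tcp_rot: [[0.995, 0.099, 0.001], [0.099, -0.995, 0.0], [0.001, 0.0, -1.0]]
force: [0.6, 0.4, 0.3]
opening: 0.141
```

```bash
python3 look.py l6; python3 w.py w6
```

```text
tcp rack [-0.0728 -0.0233] 0.14775901529945978 t 19.6
side 221.0 rack [ 0.0386 -0.0307]
scene 138.0 rack [ 0.0394 -0.0238]
tri rack [ 0.0403 -0.0271] 0.0429
green [260.3  75.2] rack [ 0.0402 -0.0283]
yellow [132.   62.5] rack [0.0506 0.0844]
dividers [(1, np.float64(0.1128)), (5, np.float64(0.07)), (8, np.float64(0.0543)), (3, np.float64(0.0471)), (7, np.float64(-0.0025)), (1, np.float64(-0.0082)), (1, np.float64(-0.0483)), (6, np.float64(-0.0559)), (5, np.float64(-0.1132))]
```

View pics/w6.png

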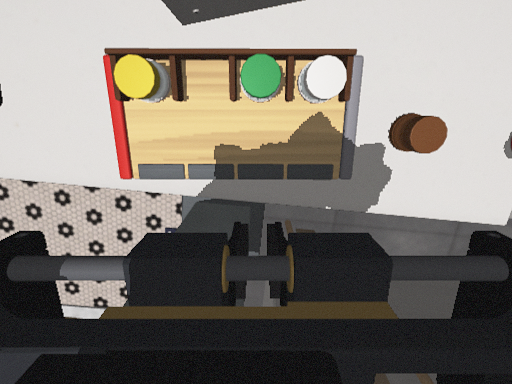

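View pics/l6.png

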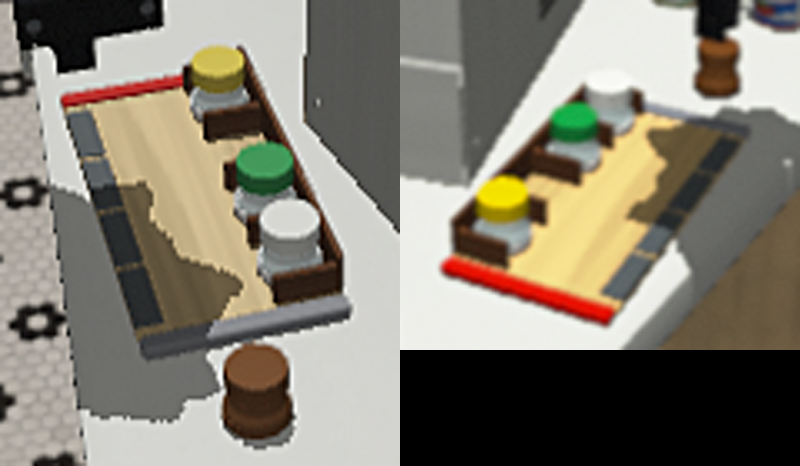

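The green jar is upright in gap 3 at rack (0.040, -0.028), which is home. Its lid is at (260,75) in the wrist view, level with the white and yellow jars. The white and yellow jars haven't moved, and the gripper is clear.

```bash
python3 -c "
from rig import bot
print(bot.hand_in())"
```

```text
the job is handed in; nothing more can be done
None
```

The green-lidded jar is in the third gap from the red (left) end, upright and home against the back wall, and the job is handed in. The run took about 20 s of the 58 s allowed.

- **Counting:** I tapped rail_a, rail_b and rail_c in that order with the closed fingertips. The wrist force read 13, 19 and 20 N at the three contacts.
- **Pushing:** I slid the jar sideways in two pushes, because the first left it about 5 mm short of the gap's centre line. I then pushed it straight in until it met the wall. The force there rose to about 7 N with almost no further movement.
- **Last checks:** The wrist camera put the jar at rack (0.040, -0.028), and the scene and side cameras together gave (0.040, -0.027). The nominal home position is (0.040, -0.028). The white and yellow jars and the brown look-alike looked unmoved, and the gripper was clear, about 0.15 m up. I did not check the tubs and honey jar again at the end; the arm did not work near them.
- **Disagreements:** The scene and side cameras taken singly differ by about 7 mm in y, one on each side of the agreed value. The wrist reading of the yellow jar's x scattered by up to 12 mm because of a rough colour mask. In the last pictures that jar is clearly still in its gap.

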